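Lower the tilting mosaic easel flat

TASK

The tilting easel holds a freshly set mosaic frame and must be laid flat so that the tiles do not creep. With the fingertips, press the red pad of the ratchet pawl down until the pawl snaps over and stays free of the toothed wheel, then gently push the raised edge of the board all the way down onto its rubber stops, pushing on the bare wooden strip along that edge and never touching the mosaic. Leave the pawl thrown free and the pot, bowl, jar and brush where they are; nothing needs gripping or lifting.

Things in the scene. Friction and masses are not known exactly. Their poses are not given: they have to be found in the camera images.
- stand: Fixed steel easel base: dark plate 300 x 276 x 18 mm on the table, with an 8 mm grey cheek at y = +-142 mm carrying the hinge. Origin: centre of its underside. x points from the board's raised edge to the hinge, y along the hinge axis to the side with toothed wheel and pawl, z up. Hinge axis at x = +125 mm, 65 mm above the table. Rubber stops under the board at x = -85 mm.
- board (a joint): Board angle, rad: 0 = flat on its stops (end of travel), grows as the edge far from the hinge rises; starts at 0.55 to 0.85. A friction hinge holds it at any angle (no falling, no spring); with the pawl free 2 to 5 N at the rim lower it. With the pawl engaged it can go down one tooth at most (0.26 rad), then is locked; raising is not blocked.
- board_hinge (a point): Point on the hinge axis at mid-width of the plywood board (260 mm wide, 16 mm thick, reaching 260 mm from the axis, which lies at mid-thickness). Turns with the board: x along the board away from its raised edge, y along the hinge axis, z square out of its upper face.
- board_rim (a point): Place to push: centre of the bare strip on the board's upper face, at x = -233, z = +8 mm from point board_hinge in its frame. The strip runs the board's full 260 mm width, 64 mm deep, from the raised edge (260 mm from the axis) to the mosaic (196 mm). As the board sinks the point moves on an arc about the hinge, in plan away from the hinge.
- panel: Mosaic frame of coloured glazed tiles round a black mirror, 170 (along the slope) x 200 x 12 mm, fixed on the board's upper face between the bare strip and the ledge at the hinge. Origin: centre of its underside. Not to be touched.
- pawl (a joint): Pawl angle, rad, about a pin parallel to the hinge: 0 to 0.15 = nose in the teeth, 0.5 = thrown fully free (end of travel). Grows as the pad goes down. An over-centre spring drives it back into the teeth below 0.27, and above 0.27 on to 0.5, where it stays.
- pawl_pad (a point): Where to press: centre of the top face of the pawl's red pad, 34 (x) x 56 (y) x 6 mm, beside the board, at x = +14, y = +185 mm in the stand's frame, 128 mm above the table when engaged. The pin is 56 mm from it towards the hinge. Pressed, it sinks and tilts: about 15 mm to snap-over, 27 mm in all; 3 to 6 N. Free space below and outside it.
- pot: Terracotta pot, 106 mm diameter, 95 mm high, loose bystander; origin at the centre of its underside.
- bowl: Dark clay bowl, 100 mm diameter, 45 mm high, loose bystander; origin at the centre of its underside.
- jar: Yellow glaze jar with white cap, 56 mm diameter, 65 mm high, loose bystander; origin at the centre of its underside.
- brush: Brush lying on the table, 180 mm long, loose bystander; origin under its middle.

How it is judged:
On the way, in this order (a step that is already met when the one before it is completed fails the run):
1. the pawl is thrown free of the teeth while the board still stands raised (value of joint pawl above 0.42 rad and value of joint board above 0.25 rad), for 0.2 s.
2. the board is pushed down flat onto its stops with the pawl still free (value of joint board below 0.05 rad and value of joint pawl above 0.42 rad), for 0.2 s.
At the end, for the whole second after the job is handed in: The board lies flat (within 0.05 rad) and still, the pawl stays thrown free (over 0.42 rad), and pot, bowl, jar and brush are within 20 mm of where they stood (all of step 2 and velocity of joint board between -0.05 and 0.05 rad/s and distance of each of pot, bowl, jar, brush from where it was at the start of the episode below 0.02 m); the robot touches nothing.
It fails at once if the mosaic is touched with more than 1 N (contact force between any of the fingers, the arm and panel above 1 N).
It fails at once if the board is slammed down faster than 2 rad/s (velocity of joint board below -2 rad/s).
It fails at once if the board is lifted instead of lowered, above 1.05 rad (value of joint board above 1.05 rad).
It fails at once if the pot, bowl, jar or brush is knocked, carried or lifted by more than 30 mm (distance of any of pot, bowl, jar, brush from where it was at the start of the episode above 0.03 m).
It fails at once if the board is forced down past the teeth with the pawl still in them (value of joint pawl below 0.27 rad and value of joint board below 0.25 rad).
It also fails if it takes over 54 s, if anything falls off the work surface, if the arm or the gripper's body presses on something with over 40 N, if the wrist force passes 120 N, or if a joint passes its speed limit or range.

ROBOT

A 6-joint arm with a two-finger parallel gripper is mounted at the origin on the work surface. World frame = base frame: x ahead of the robot, y to its left, z up, the work surface at z = 0. Lengths are in m, angles in rad, forces in N, time in s.
With the tool pointing down it reaches from about 0.25 to 0.725 m from the base axis. Payload 4 kg.
Tool frame: the origin (TCP) lies between the finger pads; the fingertips stand 25 mm ahead of it and the grasp point (between the pads) lies 6 mm ahead of it; z points along the fingers, y is the line along which they close (so a half turn about z gives the same grasp; the last joint's range is limited). The gripper opens to 85 mm and grips with 20 to 120 N. Pads are 22 mm wide; open, the fingers measure 114 mm over their backs; the gripper's body (76 mm by 85 mm) begins 54 mm behind the grasp point. The pads swing forward as they close: fully open they stand 13 mm farther back than shut.
Start: joints at [1.275, 0.241, 0.005, 1.335, 0, 1.571], TCP at [0.146, 0.478, 0.256] pointing down, gripper open.
Joint ranges: [-2.72, 2.72], [-1.05, 1.87], [-1.09, 1.28], [-1.99, 2.15], [-1.42, 1.44], [-3.14, 3.14]. Speed limits (rad/s): [2.79, 2.79, 3.14, 3.14, 3.14, 3.14].

INTERFACE

Orientations are given as a unit quaternion [x, y, z, w].
In Python, from workcell import bot gives the robot as it stands. The module is installed in compiled form; this text tells all that it offers.
- The arm moves only by the shell command python3 -m pendant 'ROWS'. ROWS is JSON, one flat list of numbers, 7 for each row, row after row: the shift along the tool's x, y, z normalised to -1 to 1, where 1 is 0.5 m, then the turn, a rotation vector about the tool's x, y, z normalised to -1 to 1, where 1 is 180 degrees, then the opening, from 0 (shut) to 1 (fully open). In form: [tx, ty, tz, ax, ay, az, fingers, tx, ty, tz, ax, ay, az, fingers, ...]. A call has exactly 10 rows; each row is the pose to reach, as a shift and turn from the pose commanded when the call began, along the tool's axes at that moment, turning the shorter way round; what a row does not reach only later rows make up. A row lasts 1/12 s, in which the tool goes at most 41.7 mm and 7.16 degrees, less where a joint would pass 70% of its speed; a pose out of reach is approached as far as the arm can. A call with a number of a shift or a turn outside -1 to 1 is refused whole. A call with a gripper value outside its range is refused whole. The fingers move at their own pace and stop on an object; the grip force is fixed at half the most. Time passes only in rows, so rows that repeat a pose let the fingers close, or fill a call up. It gives the time, the measured TCP pose, the force, the opening and the grip force at its end, in the units of the state.
- bot.get_obs(): the state, without advancing time (a new reading comes with each control period).
- bot.camera(name): name is "scene" or "top"; returns a dict with "pixels" (384x512x3 uint8, red, green, blue), "mtx" (3x3 intrinsics, pixels), "cam_to_world" (4x4, takes a point from camera to world coordinates). Camera axes: x right, y up, looking along -z (the intrinsics and any distortion apply to the point x, -y, -z); pixel columns grow to the right and rows downward; lengths in m; the calibration is good to about 2 mm. A picture is of the moment at which its call begins. There is no depth.
- bot.job_done(): hands the job in; it is judged then, once.
The state is a dict: "clock": time; "joint_pos": joint angles; "joint_vel": joint speeds; "tau": joint torques, N m; "eef_pos": TCP position; "tool_rot": TCP orientation; "ft_force": force on the tool from outside, world axes, zero at the start; "ft_torque": the same for the moment, N m; "grip_width": finger opening in m; "grasp_force": force on a finger pad.
Only numpy, scipy, OpenCV 4.12 (cv2) and the standard library are available. Lean on these libraries where they do the work, as an engineer would, in place of code of your own. Each camera call takes 0.05 s, during which the arm holds its last target. There are 200 camera calls.

## Working session

There is one attempt and no reset: what is moved stays moved. The work goes in short steps, Python scripts to look and compute and a shell command to move; the robot and the scene stay as the last step left them, time stands still between calls to the robot, and variables do not carry over. Pictures are saved under pics/ and viewed, at most 13 in all, crops included, and the job is handed in when it is done.

```bash
mkdir -p pics; python3 - <<'E'
from workcell import bot
import cv2,numpy as np
ims=[]
for n in("scene","top"):
    c=bot.camera(n);np.savez(f"{n}.npz",**c);cv2.imwrite(f"pics/{n}0.png",c["pixels"][:,:,::-1])
    print(n,c["mtx"],c["cam_to_world"].round(3))
print(bot.get_obs())
E
```

```text
scene [[484.79311925   0.         250.26867662]
 [  0.         484.79311925 190.22259948]
 [  0.           0.           1.        ]] [[-0.928 -0.344  0.147  0.727]
 [ 0.374 -0.845  0.384  0.466]
 [-0.008  0.411  0.912  1.156]
 [ 0.     0.     0.     1.   ]]
top [[438.76187623   0.         255.2719997 ]
 [  0.         438.76187623 199.17157713]
 [  0.           0.           1.        ]] [[-0.014  0.994 -0.111  0.425]
 [-1.    -0.015 -0.003  0.021]
 [-0.004  0.111  0.994  1.395]
 [ 0.     0.     0.     1.   ]]
{'clock': 0.1, 'joint_pos': array([ 1.27500259e+00,  2.41355392e-01,  3.90696614e-03,  1.33519635e+00,
       -4.57139020e-07,  1.57079205e+00]), 'joint_vel': array([-1.90798395e-03, -2.27697343e-03,  2.82691146e-03, -3.20647850e-05,
       -9.10091276e-04,  8.27434451e-05]), 'tau': array([-6.24832683e-05, -3.73136866e+01,  2.53011364e+01,  1.08809536e-02,
       -6.21270920e-05,  1.56853645e-05]), 'eef_pos': array([0.14560551, 0.47781224, 0.25551139]), 'tool_rot': array([ 1.47356112e-01,  9.89083071e-01, -9.14170527e-04, -1.35968352e-04]), 'ft_force': array([-0.73009626,  0.34431845,  1.12805803]), 'ft_torque': array([-0.02142674, -0.03044439, -0.03648257]), 'grasp_force': 0.0, 'grip_width': 0.08552739938848133}
```

View pics/scene0.png

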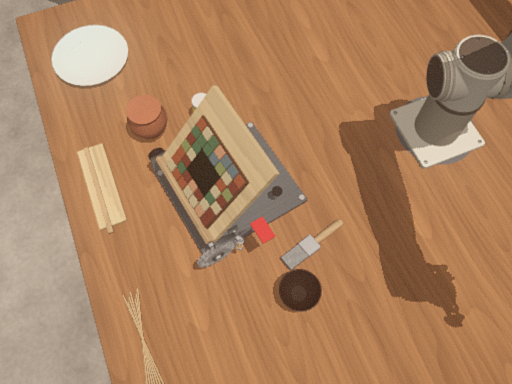

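View pics/top0.png

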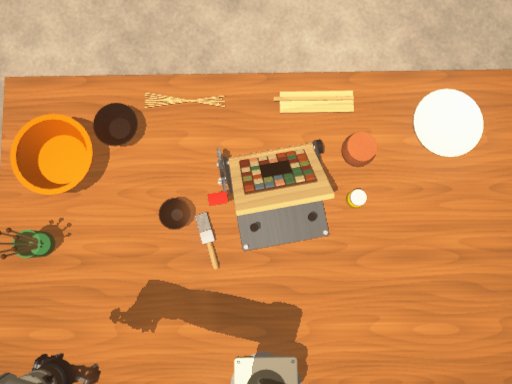

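The scene view shows the easel with its red pad at (262,230), the brush at (312,245) and the bowl at (300,290). In the top view the pad is at (217,199), the raised rim runs from (235,208) to (332,193), and the plate's front corners are (243,248) and (327,235). Next I'll crop both views for the corners.

```bash
cat > h.py <<'E'
import numpy as np,cv2
def ld(n): return dict(np.load(f"{n}.npz"))
def ray(c,p):
    d=np.linalg.inv(c["mtx"])@[p[0],p[1],1]; d=d*[1,-1,-1]
    T=c["cam_to_world"]; d=T[:3,:3]@d; return T[:3,3],d/np.linalg.norm(d)
def plane(c,p,z):
    o,d=ray(c,p); return o+d*(z-o[2])/d[2]
def tri(c1,p1,c2,p2):
    o1,d1=ray(c1,p1);o2,d2=ray(c2,p2)
    s=np.linalg.lstsq(np.c_[d1,-d2],o2-o1,rcond=None)[0]
    a,b=o1+s[0]*d1,o2+s[1]*d2; return (a+b)/2,np.linalg.norm(a-b)
def red(c):
    im=c["pixels"].astype(int);m=((im[...,0]>150)&(im[...,1]<45)&(im[...,2]<50)).astype(np.uint8)
    n,l,s,ce=cv2.connectedComponentsWithStats(m);k=1+np.argmax(s[1:,4]);return ce[k],s[k]
E
python3 - <<'E'
from h import *
s,t=ld("scene"),ld("top")
print(red(s),red(t)); print(tri(s,red(s)[0],t,red(t)[0]))
a=cv2.resize(s["pixels"][75:285,140:350],(800,600) if 0 else (600,600),interpolation=cv2.INTER_CUBIC)
b=cv2.resize(t["pixels"][130:260,150:345],(780,520),interpolation=cv2.INTER_CUBIC)
cv2.imwrite("pics/sc1.png",a[:,:,::-1]);cv2.imwrite("pics/tc1.png",b[:,:,::-1])
E
```

```text
Traceback (most recent call last):
  File "h.py", line 14, in red
    n,l,s,ce=cv2.connectedComponentsWithStats(m);k=1+np.argmax(s[1:,4]);return ce[k],s[k]
                                                     ~~~~~~~~~^^^^^^^^^
ValueError: attempt to get argmax of an empty sequence
```

```bash
sed -i 's/m=((im.*$/hs=cv2.cvtColor(c["pixels"],cv2.COLOR_RGB2HSV).astype(int);m=(((hs[...,0]<5)|(hs[...,0]>172))\&(hs[...,1]>190)\&(hs[...,2]>140)).astype(np.uint8)/' h.py
python3 - <<'E'
from h import *
s,t=ld("scene"),ld("top")
print(s["pixels"][230,262],t["pixels"][199,217])
a=cv2.resize(s["pixels"][75:285,140:350],(600,600),interpolation=cv2.INTER_CUBIC)
b=cv2.resize(t["pixels"][130:260,150:345],(780,520),interpolation=cv2.INTER_CUBIC)
cv2.imwrite("pics/sc1.png",a[:,:,::-1]);cv2.imwrite("pics/tc1.png",b[:,:,::-1])
print(red(s),red(t)); print(tri(s,red(s)[0],t,red(t)[0]))
E
```

```text
[225  82  73] [253  73  54]Traceback (most recent call last):
  File "<stdin>", line 7, in <module>
  File "h.py", line 14, in red
    n,l,s,ce=cv2.connectedComponentsWithStats(m);k=1+np.argmax(s[1:,4]);return ce[k],s[k]
                                                     ~~~~~~~~~^^^^^^^^^
    return _wrapfunc(a, 'argmax', axis=axis, out=out, **kwds)
    return bound(*args, **kwds)
ValueError: attempt to get argmax of an empty sequence
```

View pics/sc1.png

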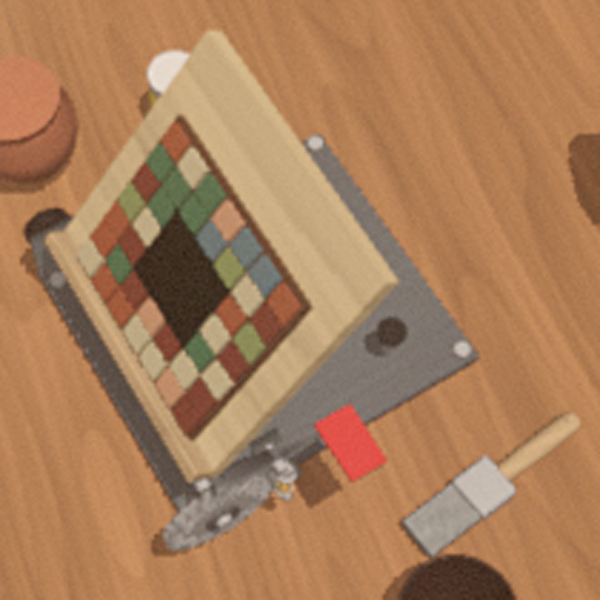

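View pics/tc1.png

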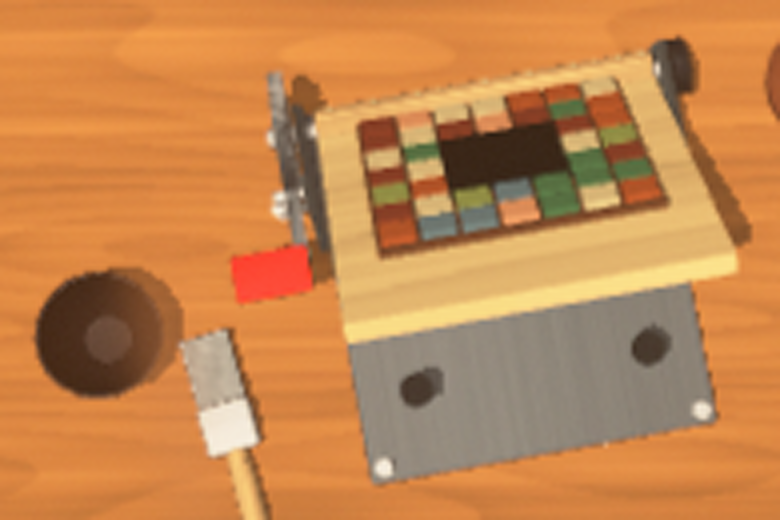

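The crops show the pad clearly at scene crop (350,443) and top crop (273,275). The rim's upper corners are at scene crop (397,280) and (213,32), and top crop (345,323) and (737,258). The brush and bowl lie just outside the pad.

```bash
sed -i 's/<5)|/<7)|/; s/>190/>160/' h.py
python3 - <<'E'
from h import *
np.set_printoptions(precision=4,suppress=True)
s,t=ld("scene"),ld("top")
S=lambda u,v:(140+u/2.857,75+v/2.857)
T=lambda u,v:(150+u/4,130+v/4)
print("pad",tri(s,S(350,443),t,T(273,275)))
try: print(red(s),red(t),tri(s,red(s)[0],t,red(t)[0]))
except Exception as e: print(e)
A=tri(s,S(397,280),t,T(345,323));B=tri(s,S(213,32),t,T(737,258));print("rim corners",A,B)
P=plane(t,T(375,484),.018);Q=plane(t,T(717,418),.018);P2=plane(s,S(477,356),.018)
print("plate",P,P2,Q)
for n,(a,b,h) in {"rimdir":(*[A[0],B[0]],0),"plate":(P,Q,0)}.items():
    d=(a-b)[:2];print(n,np.linalg.norm(d),np.degrees(np.arctan2(d[1],d[0]))-90)
y=(A[0]-B[0])[:2];y/=np.linalg.norm(y);x=np.array([y[1],-y[0]])
O=(P+Q)[:2]/2+x*.15; print("O",O,"x",x,"y",y,"pad pred",O+x*.014+y*.185)
for z in(A,B): 
    d=z[0][:2]-O; X,Z=d@x-.125,z[0][2]-.065;print("stand xy",d@x,d@y,"R",np.hypot(X,Z),"ang",np.arctan2(Z,-X)-np.arctan(8/260))
print("brush tips",plane(t,T(208,335),.01),plane(t,(217,267),.01),"bowl",plane(t,(174,213),.045))
E
```

```text
pad (array([0.5709, 0.1325, 0.1197]), np.float64(0.0013779523646702493))
(array([262.3642, 229.8537]), array([251, 217,  24,  26, 335], dtype=int32)) (array([217.4885, 197.9217]), array([208, 191,  20,  15, 217], dtype=int32)) (array([0.5723, 0.1341, 0.1271]), np.float64(0.0009069746972691243))
rim corners (array([0.5184, 0.0759, 0.2665]), np.float64(0.007938540043601094)) (array([ 0.561 , -0.1821,  0.2556]), np.float64(0.0010449623332931778))
plate [0.4168 0.063  0.018 ] [0.4197 0.0661 0.018 ] [ 0.4643 -0.2049  0.018 ]
rimdir 0.2614498355988269 9.38555213971145
plate 0.2720799925223061 10.037568232001064
O [ 0.5885 -0.0464] x [0.9866 0.1631] y [-0.1631  0.9866] pad pred [0.5722 0.1384]
stand xy -0.04928783701704463 0.13210872280331548 R 0.26641845769551104 ang 0.8269278898987459
stand xy -0.04928783701704464 -0.1293411127955114 R 0.2582720084400097 ang 0.799312254973165
brush tips [0.5358 0.1941 0.01  ] [0.3684 0.1474 0.01  ] bowl [0.5365 0.2762 0.045 ]
```

```bash
cat >> h.py <<'E'
def go(x,y,z,head=None):
    "shift/turn (normalised) from the present pose to a world target, tool down with tool y at heading head (deg)"
    from workcell import bot
    from scipy.spatial.transform import Rotation as R
    o=bot.get_obs();r=R.from_quat(o["tool_rot"])
    d=r.inv().apply(np.array([x,y,z])-o["eef_pos"])/.5
    a=np.zeros(3)
    if head is not None:
        h=np.radians(head);Y=np.array([np.cos(h),np.sin(h),0]);Z=np.array([0,0,-1.]);
        a=(r.inv()*R.from_matrix(np.c_[np.cross(Y,Z),Y,Z])).as_rotvec()/np.pi
    print("t",o["clock"],"pos",o["eef_pos"].round(4),"F",o["ft_force"].round(2),"rows",d.round(4),a.round(4))
E
python3 -m pendant '[-0.755,-0.298,0,0,0,0.353,0,-0.755,-0.298,0,0,0,0.353,0,-0.755,-0.298,0,0,0,0.353,0,-0.755,-0.298,0,0,0,0.353,0,-0.755,-0.298,0,0,0,0.353,0,-0.755,-0.298,0,0,0,0.353,0,-0.755,-0.298,0,0,0,0.353,0,-0.755,-0.298,0,0,0,0.353,0,-0.755,-0.298,0,0,0,0.353,0,-0.755,-0.298,0,0,0,0.353,0]'
python3 -c "
from h import *
go(.569,.141,.19,9.6)"
```

```text
clock: 0.93
eef_pos: [0.4654, 0.2232, 0.2559]
tool_rot: [0.648, 0.761, -0.0, 0.0]
ft_force: [-0.5, 0.3, -0.2]
grip_width: 0.0
grasp_force: 0.0
t 0.9333 pos [0.4654 0.2232 0.2559] F [-0.5   0.32 -0.19] rows [-0.1953  0.1784  0.1318] [-0.0001  0.0002 -0.0023]
```

```bash
python3 -m pendant '[-0.195,0.178,0,0,0,0,0,-0.195,0.178,0,0,0,0,0,-0.195,0.178,0.05,0,0,0,0,-0.195,0.178,0.132,0,0,0,0,-0.195,0.178,0.132,0,0,0,0,-0.195,0.178,0.132,0,0,0,0,-0.195,0.178,0.132,0,0,0,0,-0.195,0.178,0.132,0,0,0,0,-0.195,0.178,0.132,0,0,0,0,-0.195,0.178,0.132,0,0,0,0]'
python3 - <<'E'
from workcell import bot
from h import *
go(.569,.141,.16,9.6)
b=[]
for n in("scene","top"):
    c=bot.camera(n);u,v=(262,230) if n=="scene" else (217,198)
    b.append(cv2.resize(c["pixels"][v-60:v+60,u-40:u+40],(400,600),interpolation=cv2.INTER_CUBIC))
cv2.imwrite("pics/p2.png",np.hstack(b)[:,:,::-1])
E
```

```text
clock: 1.77
eef_pos: [0.5677, 0.1454, 0.1925]
tool_rot: [0.645, 0.764, 0.002, 0.001]
ft_force: [0.2, 0.3, 0.3]
grip_width: -0.0
grasp_force: 0.0
t 1.7667 pos [0.5677 0.1454 0.1925] F [0.25 0.29 0.35] rows [-0.0092  0.0008  0.065 ] [ 0.0012 -0.0001  0.    ]
```

View pics/p2.png

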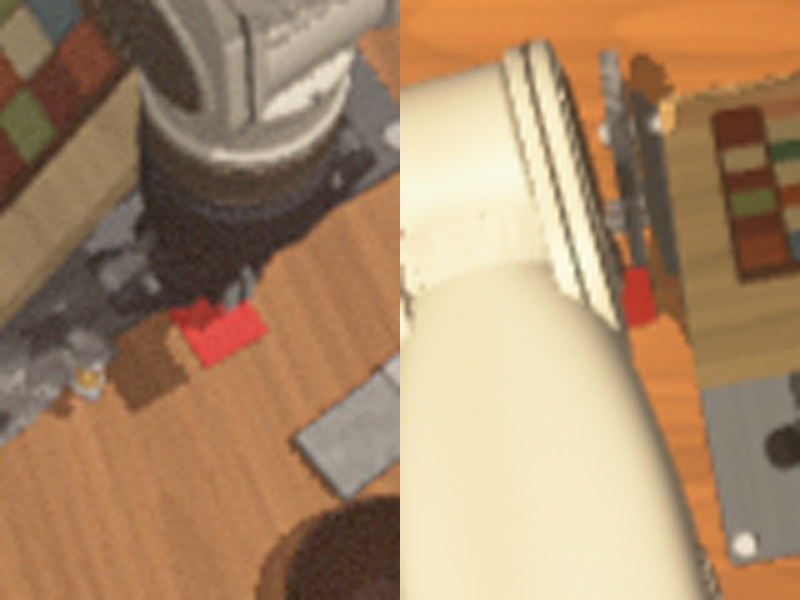

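The finger sits above the pad in the scene view, at about (235,300) in the left half of the composite. The arm is clear of the board. Now I'll press slowly.

```bash
python3 -m pendant '[-0.006,0,0.02,0,0,0,0,-0.006,0,0.04,0,0,0,0,-0.006,0,0.055,0,0,0,0,-0.006,0,0.065,0,0,0,0,-0.006,0,0.075,0,0,0,0,-0.006,0,0.082,0,0,0,0,-0.006,0,0.088,0,0,0,0,-0.006,0,0.094,0,0,0,0,-0.006,0,0.1,0,0,0,0,-0.006,0,0.1,0,0,0,0]'
python3 -c "
from h import *
go(.569,.141,.126,9.6)"
```

```text
clock: 2.7
eef_pos: [0.568, 0.1413, 0.1397]
tool_rot: [0.646, 0.763, 0.0, 0.0]
ft_force: [0.1, -0.4, -0.4]
grip_width: 0.0002
grasp_force: 0.0
t 2.7 pos [0.568  0.1413 0.1397] F [ 0.12 -0.36 -0.4 ] rows [-0.001   0.0019  0.0274] [ 0.      0.     -0.0005]
```

```bash
python3 -m pendant '[0,0,0.005,0,0,0,0,0,0,0.01,0,0,0,0,0,0,0.015,0,0,0,0,0,0,0.02,0,0,0,0,0,0,0.025,0,0,0,0,0,0,0.03,0,0,0,0,0,0,0.03,0,0,0,0,0,0,0.03,0,0,0,0,0,0,0.03,0,0,0,0,0,0,0.03,0,0,0,0]'
python3 - <<'E'
from workcell import bot
from h import *
go(.569,.141,.126,9.6)
c=bot.camera("scene");u,v=262,230
cv2.imwrite("pics/p3.png",cv2.resize(c["pixels"][v-60:v+60,u-60:u+60],(600,600),interpolation=cv2.INTER_CUBIC)[:,:,::-1])
E
```

```text
clock: 3.53
eef_pos: [0.5679, 0.1413, 0.1255]
tool_rot: [0.646, 0.763, 0.0, 0.0]
ft_force: [0.3, -0.1, 1.8]
grip_width: 0.0002
grasp_force: 1.2
t 3.5333 pos [0.5679 0.1413 0.1255] F [ 0.25 -0.14  1.77] rows [-0.001   0.002  -0.0009] [ 0.0001 -0.     -0.0005]
```

View pics/p3.png

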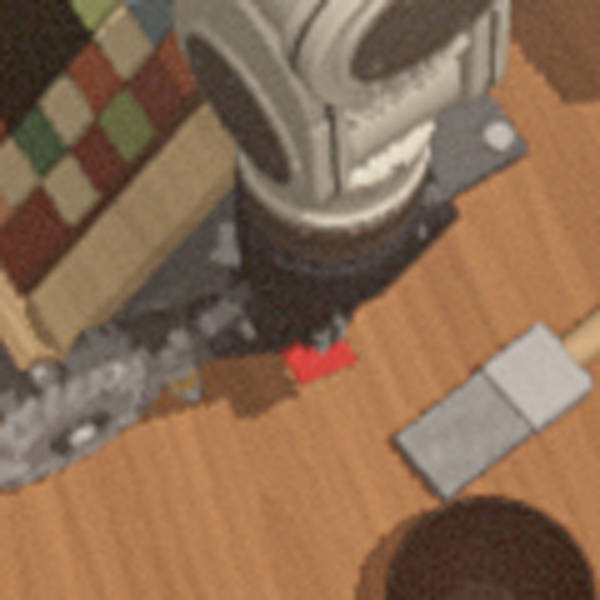

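The finger is on the pad at (320,355) and the pad has sunk. I'll press a few millimetres more until the force shows the end stop.

```bash
python3 -m pendant '[0,0,0.004,0,0,0,0,0,0,0.008,0,0,0,0,0,0,0.012,0,0,0,0,0,0,0.012,0,0,0,0,0,0,0.012,0,0,0,0,0,0,0.012,0,0,0,0,0,0,0.012,0,0,0,0,0,0,0.012,0,0,0,0,0,0,0.012,0,0,0,0,0,0,0.012,0,0,0,0]'
```

```text
clock: 4.42
eef_pos: [0.5685, 0.1415, 0.1245]
tool_rot: [0.646, 0.763, 0.002, 0.001]
ft_force: [-9.0, -2.2, 26.3]
grip_width: -0.0002
grasp_force: 13.7
```

End stop reached (26 N at 28 mm travel). Now I'll retreat up.

```bash
python3 -m pendant '[0,0,-0.01,0,0,0,0,0,0,-0.04,0,0,0,0,0,0,-0.1,0,0,0,0,0,0,-0.18,0,0,0,0,0,0,-0.26,0,0,0,0,0,0,-0.34,0,0,0,0,0,0,-0.41,0,0,0,0,0,0,-0.41,0,0,0,0,0,0,-0.41,0,0,0,0,0,0,-0.41,0,0,0,0]'
python3 - <<'E'
from workcell import bot
from h import *
go(.555,-.051,.33,9.6)
b=[]
for n in("scene","top"):
    c=bot.camera(n);np.savez(n+"2.npz",**c);u,v=(262,190) if n=="scene" else (265,200)
    b.append(cv2.resize(c["pixels"][v-90:v+90,u-60:u+60],(400,600),interpolation=cv2.INTER_CUBIC))
cv2.imwrite("pics/p4.png",np.hstack(b)[:,:,::-1])
E
```

```text
clock: 5.25
eef_pos: [0.5676, 0.1413, 0.3233]
tool_rot: [0.646, 0.763, -0.0, -0.0]
ft_force: [-0.0, 0.2, -0.3]
grip_width: -0.0
grasp_force: 0.0
t 5.25 pos [0.5676 0.1413 0.3233] F [-0.01  0.21 -0.32] rows [-0.3751 -0.0885 -0.0132] [-0.0004  0.     -0.0005]
```

View pics/p4.png

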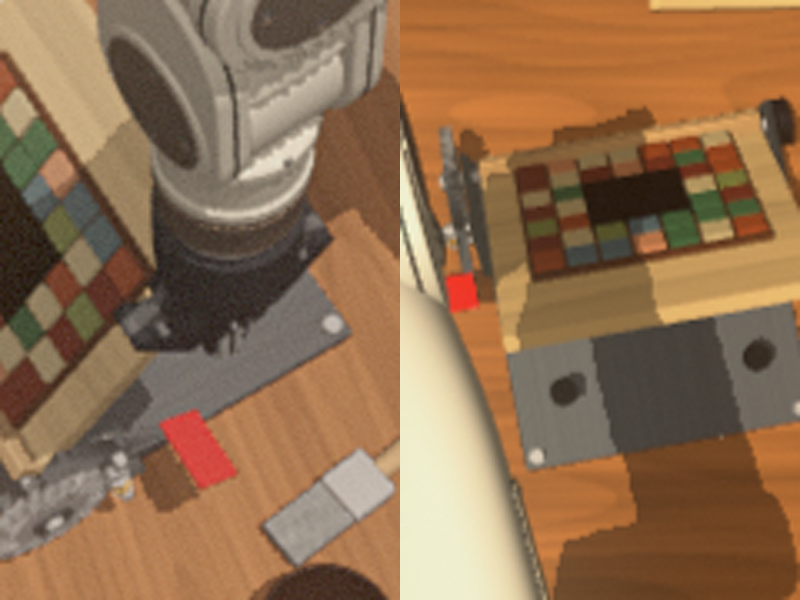

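```bash
python3 - <<'E'
from h import *
np.set_printoptions(precision=4,suppress=True)
s=ld("scene2");p,_=red(s);print(p)
x=np.array([.9866,.1631]);y=np.array([-.1631,.9866]);O=np.array([.5885,-.0464])
T=np.linalg.inv(s["cam_to_world"])
pin=np.array([.070,.128])
for a in(0,.15,.27,.5):
    X=.070-.056*np.cos(a);Z=.127-.056*np.sin(a);w=np.r_[O+x*X+y*.182,Z]
    q=(T@np.r_[w,1])[:3]*[1,-1,-1];q=s["mtx"]@q;print(a,q[:2]/q[2])
E
```

```text
[261.1176 234.5074]
0 [262.6374 230.471 ]
0.15 [262.3433 231.8499]
0.27 [261.7761 233.1167]
0.5 [259.9136 235.8761]
```

The pad has shifted (-1.3,+4.7) px, which fits the thrown-free state. Now I'll move over the rim.

```bash
python3 -m pendant '[-0.07,0,-0.013,0,0,0,0,-0.14,-0.01,-0.013,0,0,0,0,-0.21,-0.03,-0.013,0,0,0,0,-0.28,-0.05,-0.013,0,0,0,0,-0.34,-0.07,-0.013,0,0,0,0,-0.375,-0.088,-0.013,0,0,0,0,-0.375,-0.088,-0.013,0,0,0,0,-0.375,-0.088,-0.013,0,0,0,0,-0.375,-0.088,-0.013,0,0,0,0,-0.375,-0.088,-0.013,0,0,0,0]'
python3 - <<'E'
from h import *
from workcell import bot
from scipy.spatial.transform import Rotation as R
go(.569,-.0496,.30,9.6)
o=bot.get_obs();r=R.from_quat(o["tool_rot"]);x=np.array([.9866,.1631,0]);y=np.array([-.1631,.9866,0]);H=np.array([.7118,-.026,0])
for a in list(np.arange(.86,-.05,-.06))+[0,-.02]:
    X=-.233*np.cos(a)+.008*np.sin(a)+.0125*max(a,0)
    Z=.065+np.tan(a)*(.015*(a>0)-X)+.008/np.cos(a)+.025
    w=H+X*x+[0,0,Z]; print(round(a,2),"TCP z %.3f"%Z,(r.inv().apply(w-o["eef_pos"])/.5).round(3))
c=bot.camera("scene");u,v=240,150
cv2.imwrite("pics/p5.png",cv2.resize(c["pixels"][v-90:v+90,u-90:u+90],(600,600),interpolation=cv2.INTER_CUBIC)[:,:,::-1])
E
```

```text
clock: 6.18
eef_pos: [0.5554, -0.0498, 0.3299]
tool_rot: [0.645, 0.764, -0.0, -0.001]
ft_force: [-0.1, -0.4, 0.1]
grip_width: -0.0002
grasp_force: 0.0
t 6.1833 pos [ 0.5554 -0.0498  0.3299] F [-0.14 -0.36  0.07] rows [-0.0042  0.027   0.0598] [-0.0004 -0.0002 -0.    ]
0.86 TCP z 0.277 [-0.004  0.046  0.106]
0.8 TCP z 0.268 [-0.004  0.023  0.124]
0.74 TCP z 0.258 [-0.004  0.002  0.143]
0.68 TCP z 0.248 [-0.004 -0.019  0.164]
0.62 TCP z 0.237 [-0.004 -0.038  0.186]
0.56 TCP z 0.226 [-0.004 -0.056  0.209]
0.5 TCP z 0.214 [-0.004 -0.072  0.233]
0.44 TCP z 0.201 [-0.004 -0.087  0.258]
0.38 TCP z 0.188 [-0.004 -0.101  0.284]
0.32 TCP z 0.175 [-0.004 -0.113  0.311]
0.26 TCP z 0.161 [-0.004 -0.123  0.339]
0.2 TCP z 0.147 [-0.004 -0.132  0.367]
0.14 TCP z 0.132 [-0.004 -0.139  0.395]
0.08 TCP z 0.118 [-0.004 -0.144  0.425]
0.02 TCP z 0.103 [-0.004 -0.148  0.454]
-0.04 TCP z 0.089 [-0.004 -0.149  0.483]
0 TCP z 0.098 [-0.004 -0.149  0.464]
-0.02 TCP z 0.093 [-0.004 -0.149  0.473]
```

View pics/p5.png

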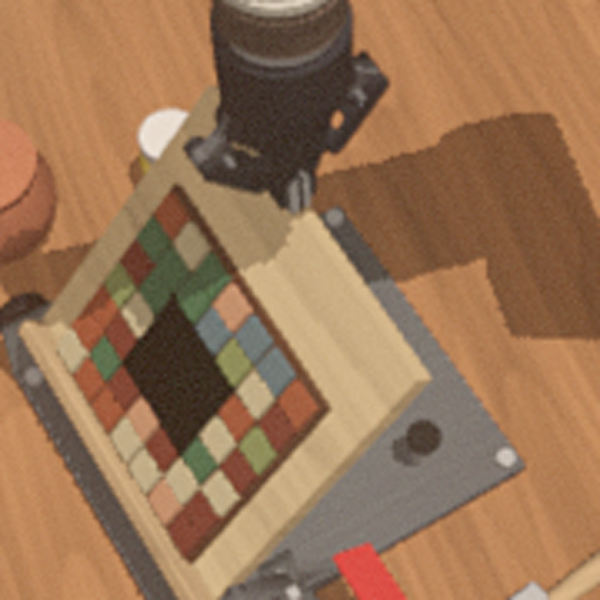

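The fingertips at (300,205) hang over the bare strip near mid-width, and the mosaic is clear. I'll descend to first contact.

```bash
python3 -m pendant '[-0.004,0.02,0.03,0,0,0,0,-0.004,0.023,0.06,0,0,0,0,-0.004,0.023,0.08,0,0,0,0,-0.004,0.023,0.1,0,0,0,0,-0.004,0.023,0.11,0,0,0,0,-0.004,0.023,0.118,0,0,0,0,-0.004,0.02,0.126,0,0,0,0,-0.004,0.014,0.132,0,0,0,0,-0.004,0.008,0.138,0,0,0,0,-0.004,0.002,0.143,0,0,0,0]'
python3 - <<'E'
from h import *
from workcell import bot
go(.569,-.0496,.30,9.6)
c=bot.camera("scene");u,v=240,150
cv2.imwrite("pics/p6.png",cv2.resize(c["pixels"][v-90:v+90,u-90:u+90],(600,600),interpolation=cv2.INTER_CUBIC)[:,:,::-1])
E
```

```text
clock: 7.07
eef_pos: [0.5578, -0.0524, 0.2607]
tool_rot: [0.646, 0.763, 0.002, 0.002]
ft_force: [2.1, 2.0, 2.9]
grip_width: -0.0004
grasp_force: 2.2
t 7.0667 pos [ 0.5578 -0.0524  0.2607] F [2.1  1.96 2.9 ] rows [ 0.0019  0.0234 -0.0785] [ 0.0015  0.0001 -0.0004]
```

View pics/p6.png

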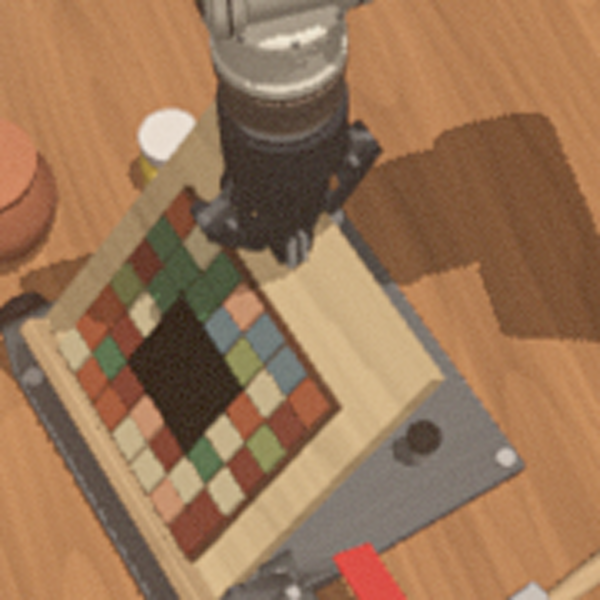

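The board yields under about 3.5 N, with the fingertips at (300,255) in mid-strip. I'll follow the arc down.

```bash
python3 -m pendant '[0,-0.01,0.01,0,0,0,0,0,-0.021,0.021,0,0,0,0,0,-0.03,0.032,0,0,0,0,0,-0.04,0.043,0,0,0,0,0,-0.049,0.054,0,0,0,0,0,-0.058,0.066,0,0,0,0,0,-0.066,0.078,0,0,0,0,0,-0.074,0.09,0,0,0,0,0,-0.081,0.102,0,0,0,0,0,-0.089,0.115,0,0,0,0]'
python3 - <<'E'
from h import *
from workcell import bot
go(.569,-.0496,.30,9.6)
c=bot.camera("scene");u,v=240,150
cv2.imwrite("pics/p7.png",cv2.resize(c["pixels"][v-90:v+90,u-90:u+90],(600,600),interpolation=cv2.INTER_CUBIC)[:,:,::-1])
E
```

```text
clock: 7.95
eef_pos: [0.5128, -0.0601, 0.2013]
tool_rot: [0.646, 0.763, 0.0, 0.0]
ft_force: [3.8, 1.3, 2.0]
grip_width: 0.0002
grasp_force: 1.8
t 7.95 pos [ 0.5128 -0.0601  0.2013] F [3.83 1.26 1.97] rows [ 0.0021  0.1145 -0.1974] [ 0.0002  0.     -0.0005]
```

View pics/p7.png

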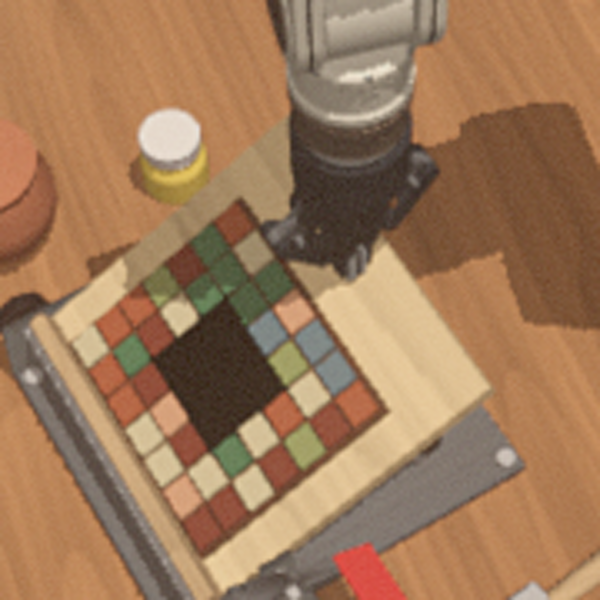

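The board is well down, past one tooth, so the pawl is free. The fingertips at (355,260) are still in mid-strip. Continuing to the stops.

```bash
python3 -m pendant '[0,-0.007,0.013,0,0,0,0,0,-0.014,0.026,0,0,0,0,0,-0.02,0.04,0,0,0,0,0,-0.026,0.053,0,0,0,0,0,-0.031,0.067,0,0,0,0,0,-0.036,0.081,0,0,0,0,0,-0.041,0.095,0,0,0,0,0,-0.045,0.109,0,0,0,0,0,-0.049,0.123,0,0,0,0,0,-0.052,0.137,0,0,0,0]'
python3 -m pendant '[0,-0.003,0.013,0,0,0,0,0,-0.005,0.026,0,0,0,0,0,-0.007,0.039,0,0,0,0,0,-0.008,0.05,0,0,0,0,0,-0.009,0.058,0,0,0,0,0,-0.01,0.064,0,0,0,0,0,-0.01,0.068,0,0,0,0,0,-0.01,0.07,0,0,0,0,0,-0.01,0.07,0,0,0,0,0,-0.01,0.07,0,0,0,0]'
```

```text
clock: 8.83
eef_pos: [0.4871, -0.0645, 0.1327]
tool_rot: [0.646, 0.763, -0.0, 0.0]
ft_force: [3.0, 1.1, 3.3]
grip_width: 0.0002
grasp_force: 1.6
clock: 9.67
eef_pos: [0.4816, -0.0652, 0.0981]
tool_rot: [0.646, 0.763, -0.0, -0.0]
ft_force: [0.7, -0.6, 1.4]
grip_width: -0.0004
grasp_force: 0.8
```

```bash
python3 -m pendant '[0,0,0.003,0,0,0,0,0,0,0.006,0,0,0,0,0,0,0.009,0,0,0,0,0,0,0.012,0,0,0,0,0,0,0.012,0,0,0,0,0,0,0.012,0,0,0,0,0,0,0.012,0,0,0,0,0,0,0.012,0,0,0,0,0,0,0.012,0,0,0,0,0,0,0.012,0,0,0,0]'
```

```text
clock: 10.5
eef_pos: [0.4818, -0.0652, 0.0977]
tool_rot: [0.646, 0.763, 0.0, 0.001]
ft_force: [-12.7, 1.5, 42.1]
grip_width: 0.0001
grasp_force: 21.1
```

The board is on its stops (42 N, no further motion). I'll retreat up and check.

```bash
python3 -m pendant '[0,0,-0.012,0,0,0,0,0,0,-0.03,0,0,0,0,0,0,-0.08,0,0,0,0,0,0,-0.15,0,0,0,0,0,0,-0.22,0,0,0,0,0,0,-0.29,0,0,0,0,0,0,-0.35,0,0,0,0,0,0,-0.35,0,0,0,0,0,0,-0.35,0,0,0,0,0,0,-0.35,0,0,0,0]'
python3 - <<'E'
from h import *
from workcell import bot
o=bot.get_obs();print(o["eef_pos"],o["ft_force"].round(2))
c=bot.camera("scene");print(red(c)[0])
cv2.imwrite("pics/p8.png",cv2.resize(c["pixels"],(768,576),interpolation=cv2.INTER_CUBIC)[:,:,::-1])
E
```

```text
clock: 11.33
eef_pos: [0.4814, -0.0651, 0.2662]
tool_rot: [0.646, 0.763, -0.001, -0.001]
ft_force: [0.1, 0.2, 0.1]
grip_width: -0.0001
grasp_force: 0.0
[ 0.48138922 -0.06506613  0.26616476] [0.15 0.24 0.06]
[261.13533835 234.53007519]
```

View pics/p8.png

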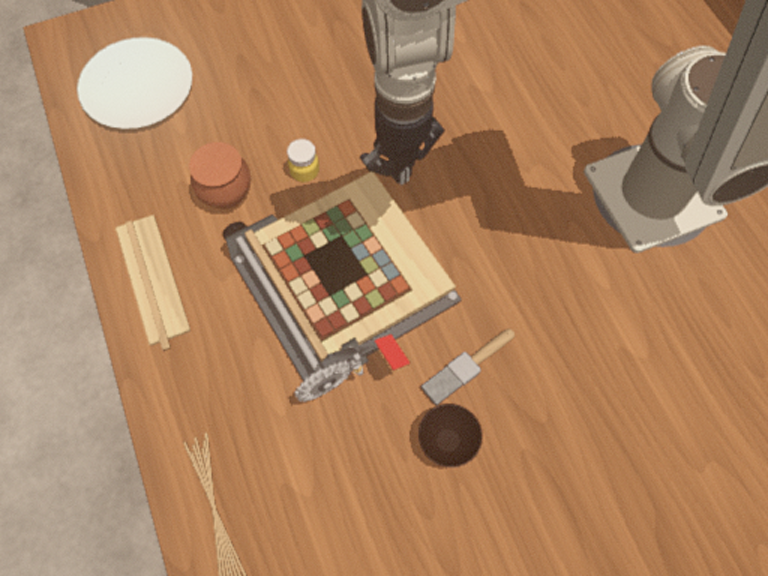

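The board lies flat and the pad at (391,351) is unmoved since it was thrown free. The pot, jar, bowl and brush are all in place, so I'm handing in.

```bash
python3 -c "
from workcell import bot
print(bot.job_done())"
```

```text
the job is handed in; nothing more can be done
None
```

I threw the pawl free, pushed the board flat onto its stops, and handed the job in at about 11 s; the last picture shows the pot, bowl, jar and brush in place, but the hand-in gave no verdict.

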